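# Sort bench weights by how hard they drag

## Robot

A 6-joint arm with a two-finger parallel gripper is mounted at the origin on the work surface. World frame = base frame: x ahead of the robot, y to its left, z up, the work surface at z = 0. Lengths are in m, angles in degrees, forces in N, time in s.
With the tool pointing down it reaches from about 0.3 to 0.75 m from the base axis. Payload 8.5 kg.
Tool frame: the origin (TCP) lies midway between the tips of the shut fingers; the grasp point (between the pads) lies env.tcp_to_grasp behind it (env.tcp_to_grasp is the distance from the TCP to the grasp point, in m); z points along the fingers, y is the line along which they close (so a half turn about z gives the same grasp; the last joint's range is limited). The gripper opens to 85 mm and grips with 20 to 120 N. Pads are 22 mm wide; open, the fingers measure 114 mm over their backs; the gripper's body (76 mm by 85 mm) begins 54 mm behind the grasp point. The pads swing forward as they close: fully open they stand 13 mm farther back than shut.
Start: joints at [-79.257, 21.807, 74.336, -0, 83.858, -12.336], TCP at [0.216, -0.506, 0.231] pointing down, gripper open.
Joint ranges: [-178.18, 178.18], [-50.72, 133.34], [12.68, 142.11], [-81.47, 261.47], [9.98, 163.14], [-165.26, 165.26]. Speed limits (degrees/s): [136.94, 136.94, 180, 180, 180, 180].

## Interface

Orientations are given as a 3x3 rotation matrix whose columns are the frame's x, y, z axes.
In Python, from rig import observe, optics, job, env gives the robot as it stands. The module is installed in compiled form; this text tells all that it offers.
- The arm moves only by the shell command python3 -m jog 'ROWS' [FORCE]. ROWS is JSON, a list of rows, each a list of 7 numbers: the turn, a rotation vector about the tool's x, y, z in rad, then the shift along the tool's x, y, z in m, then the opening in per cent of the stroke, from 0 (shut) to 100 (fully open). A call has 1 to 10 rows; each row shifts and turns the commanded pose from where the row before left it, along the tool's axes as they then stand; what a row does not reach is not made up. A row lasts 1/8 s, in which the tool goes at most 62.5 mm and 10.7 degrees, less where a joint would pass 70% of its speed; a pose out of reach is approached as far as the arm can. A call is refused whole if a number of a shift passes 0.0625 or a number of a turn 0.188, either way. A call with a gripper value outside its range is refused whole. The fingers move at their own pace and stop on an object; FORCE is the grip in N (left out, the last holds). Time passes only in rows, so rows that do not move let the fingers close. It gives the time, the measured TCP pose, the force, the opening and the grip force at its end, in the units of the state.
- observe(): the state, without advancing time (a new reading comes with each control period).
- optics.get_image(name): name is "scene" or "top" or "wrist"; returns a dict with "pixels" (400x640x3 uint8, red, green, blue), "mtx" (3x3 intrinsics, pixels), "rvec" (rotation vector, rad) and "tvec" (3), from world to camera coordinates, as OpenCV has them. Camera axes: x right, y down, z forward; pixel columns grow to the right and rows downward; lengths in m; the calibration is good to about 2 mm. A picture is of the moment at which its call begins. There is no depth.
- job.close_job(): hands the job in; it is judged then, once.
The state is a dict: "time_s": time; "q": joint angles; "qvel": joint speeds; "joint_efforts": joint torques, N m; "position": TCP position; "tool_rot": TCP orientation; "ft_force": force on the tool from outside, world axes, zero at the start; "wrist_torque": the same for the moment, N m; "grip_width": finger opening in m; "gripper_force": force on a finger pad.
Only numpy, scipy, OpenCV 4.12 (cv2) and the standard library are available. Lean on these libraries where they do the work, as an engineer would, in place of code of your own. Each camera call takes 0.05 s, during which the arm holds its last target. There are 200 camera calls.

## Task

The three bench weights on the mat look alike, but their hidden soles differ in grip. Find out by feel how hard each one drags along the mat, then set the one that drags hardest down gently on the plywood board and the one that slides most easily down gently in the white tray, and leave the third on the mat. Do not bear down hard on the mat, tray or board, and leave the speaker and the screwdriver where they are.

Things in the scene. Friction and masses are not known exactly. Their poses are not given: they have to be found in the camera images.
- mat: thin black bench mat, fixed, 220 mm (x) by 320 mm (y), 3 mm thick, a narrow pale stripe along the two short ends (y = +154 and -154 mm). Origin: centre of its underside. x points away from the robot, y to its left, the whole turned at most 0.2 rad.
- mark_1 (a point): centre of the first grey outline on the mat's upper face, at mat x = -50, y = +100 mm; axes as the mat's. One weight stands centred on each mark, within 4 mm and 0.08 rad. A weight: steel block 80 (x) by 56 (y) mm, from 3 to 28 mm above its underside, on a 3 mm sole; on its centre an upright steel grip fin, 14 mm thick (x), 30 mm wide (y), from 28 to 62 mm above the underside.
- mark_2 (a point): second outline, at mat x = -50 mm, y = 0, with a weight like the first. Which weight stands where is unknown. Each weighs 0.9 kg, alike within 12 g, so weighing does not tell them apart. To slide steadily along the mat, with nothing pressing down on or lifting them, they need about 0.9 to 1.2 N, 2.3 to 3 N and 4.3 to 5.4 N, one of each; pressing or lifting alters this in proportion.
- mark_3 (a point): third outline, at mat x = -50 mm, y = -100 mm, with a weight like the first. Beyond each weight (mat +x) 100 mm of mat lies free for dragging.
- tray: low white plastic tray, fixed, 130 mm (x) by 110 mm (y), walls 4 mm thick and 22 mm high, floor 4 mm above its underside. Origin: centre of the underside. It stands on the robot's left or right of the mat.
- board: flat plywood board, fixed, 130 mm (x) by 110 mm (y), 12 mm thick, no rim. Origin: centre of the underside. It stands on the other side of the mat from the tray.
- speaker: loose black loudspeaker disc, 52 mm across, 13 mm high, at the robot's far left; origin: centre of its underside. To be left alone.
- driver: loose screwdriver with blue handle lying at the robot's far right, roughly along x; origin on its underside near its middle. To be left alone.
There are look-alikes about, which are no part of the job. There is more than one size of the tray; the job needs the smaller. There is more than one size of the board; the one meant has the size given above.

How it is judged (in metres and radians):
At the end, for the whole second after the job is handed in: the easiest-sliding weight lies in the tray, the hardest-dragging one on the board and the third on the mat, each fully carried there and nothing else on them, at rest (the weights differ by 6 g, so that the load on tray, board and mat tells the judge which is which) (contact force between tray and anything else between 8.801 and 8.857 N and contact force between board and anything else between 8.742 and 8.798 N and contact force between mat and anything else between 8.86 and 8.916 N); the robot touches nothing.
It fails at once if the mat is loaded with more than 90 N (the three weights alone load it with 27 N) (contact force between mat and anything else above 90 N).
It fails at once if the fingers press on the mat with more than 10 N (contact force between the fingers and mat above 10 N).
It fails at once if a weight is dropped or pressed into the tray or onto the board with more than 80 N (contact force between any of tray, board and anything else above 80 N).
It fails at once if the speaker or the screwdriver is moved by more than 20 mm (distance of any of speaker, driver from where it was at the start of the episode above 0.02 m).
It also fails if it takes over 72 s, if anything falls off the work surface, if the arm or the gripper's body presses on something with over 40 N, if the wrist force passes 120 N, or if a joint passes its speed limit or range.

## Working session

There is one attempt and no reset: what is moved stays moved. The work goes in short steps, Python scripts to look and compute and a shell command to move; the robot and the scene stay as the last step left them, time stands still between calls to the robot, and variables do not carry over. Pictures are saved under pics/ and viewed, at most 10 in all, crops included, and the job is handed in when it is done.

```bash
mkdir -p pics; cat > h.py <<'E'
import numpy as np, cv2
from rig import observe, optics, job, env
def snap(name,fn):
    d=optics.get_image(name); cv2.imwrite('pics/'+fn,d['pixels'][:,:,::-1]); np.savez('pics/'+fn+'.npz',**{k:d[k] for k in('mtx','rvec','tvec')}); return d
def w(fn,uv,z):
    d=np.load('pics/'+fn+'.npz');R=cv2.Rodrigues(d['rvec'])[0];t=d['tvec'].reshape(3)
    r=R.T@np.linalg.inv(d['mtx'])@np.array([uv[0],uv[1],1.]);c=-R.T@t
    return c+r*(z-c[2])/r[2]
def proj(fn,p):
    d=np.load('pics/'+fn+'.npz');return cv2.projectPoints(np.array(p,float).reshape(-1,3),d['rvec'],d['tvec'],d['mtx'],None)[0].reshape(-1,2)
E
python3 - <<'E'
from h import *
snap('top','top1.png');snap('scene','scene1.png')
s=observe();print(s['position'],s['tool_rot'],s['ft_force'],s['time_s'],s['grip_width'],env.tcp_to_grasp)
E
```

```text
[ 0.21553038 -0.50571819  0.23078856] [[ 9.19977608e-01  3.91970834e-01 -2.57756417e-04]
 [ 3.91970830e-01 -9.19976763e-01  1.27441208e-03]
 [ 2.62402451e-04 -1.27346357e-03 -9.99999155e-01]] [ 0.43299714 -0.25093551  0.10834011] 0.1 0.0853515612612094 0.0187
```

View pics/top1.png

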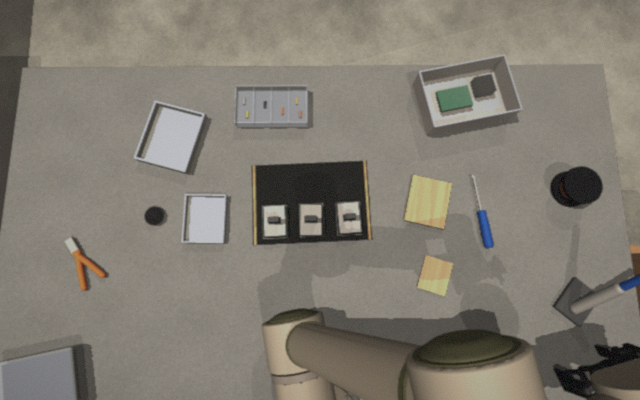

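View pics/scene1.png

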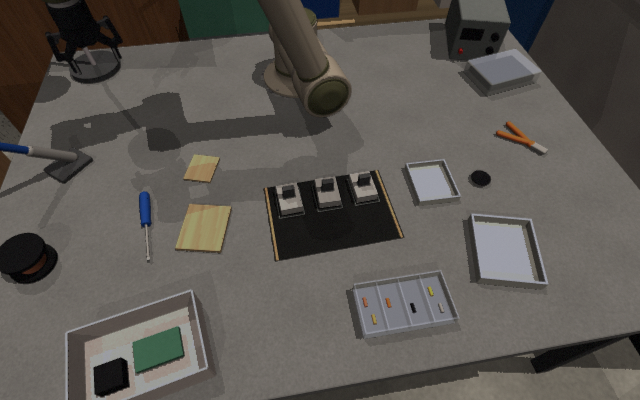

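The top view shows the mat around (311,202) with three weights at (274,221), (311,220) and (349,217). The trays are at (205,219) and (171,137), and the boards at (429,201) and (435,275). I'll enlarge it to read corners.

```bash
python3 - <<'E'
from h import *
im=cv2.imread('pics/top1.png')[140:300,170:470]
im=cv2.resize(im,(0,0),fx=2.65,fy=2.65,interpolation=cv2.INTER_CUBIC)
cv2.imwrite('pics/c1.png',im)
f='top1.png'
for n,uv,z in [('mat',(252,163),.003),('mat',(367,161),.003),('mat',(371,239),.003),('mat',(254,244),.003),('B1',(411,176),.012),('B1',(452,182),.012),('B1',(444,228),.012),('B1',(404,217),.012),('b2',(424,256),.012),('b2',(453,263),.012)]: print(n,w(f,uv,z).round(3))
E
```

```text
mat [0.679 0.173 0.003]
mat [ 0.683 -0.147  0.003]
mat [ 0.466 -0.151  0.003]
mat [0.455 0.163 0.003]
B1 [ 0.637 -0.265  0.012]
B1 [ 0.619 -0.377  0.012]
B1 [ 0.493 -0.347  0.012]
B1 [ 0.524 -0.241  0.012]
b2 [ 0.419 -0.289  0.012]
b2 [ 0.4   -0.364  0.012]
```

View pics/c1.png

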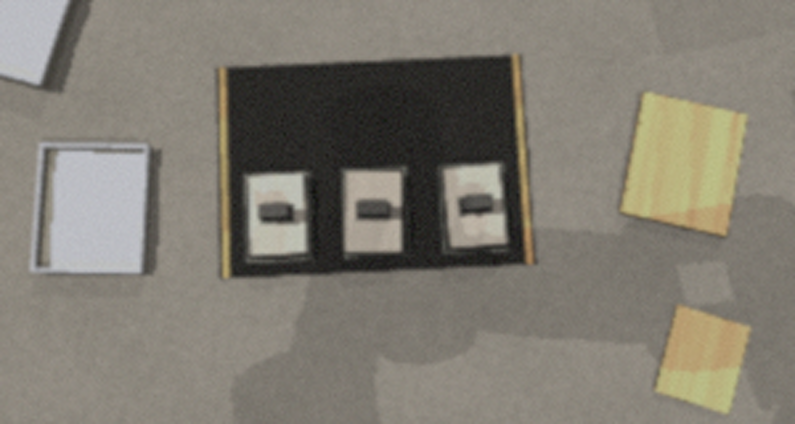

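```bash
cat >> h.py <<'E'
def rect(fn,uvs,z): # TL TR BR BL in image; returns centre, yaw, sizes
    P=np.array([w(fn,u,z)[:2] for u in uvs]);c=P.mean(0)
    ax=(P[0]-P[3]+P[1]-P[2])/2; ay=(P[0]-P[1]+P[3]-P[2])/2
    a1=np.arctan2(ax[1],ax[0]); a2=np.arctan2(-ay[0],ay[1])
    return c.round(4),np.degrees([a1,a2]).round(1),np.linalg.norm(ax).round(3),np.linalg.norm(ay).round(3)
E
python3 - <<'E'
from h import *
f='top1.png'
T=lambda L:[((x+.5)/2.65-.5+170,(y+.5)/2.65-.5+140) for x,y in L]
for n,L,z in [('mat',[(217,69),(519,56),(535,263),(222,277)],.003),('tray',[(40,143),(149,144),(143,273),(31,271)],.022),('board',[(645,93),(746,114),(726,236),(621,212)],.012),
('w1',[(245,174),(304,173),(309,255),(249,258)],.031),('w2',[(342,169),(404,168),(403,252),(344,254)],.031),('w3',[(442,165),(501,163),(508,245),(449,249)],.031)]: print(n,*rect(f,T(L),z))
c,a=rect(f,T([(217,69),(519,56),(535,263),(222,277)]),.003)[:2]
a=np.radians(a.mean());R=np.array([[np.cos(a),-np.sin(a)],[np.sin(a),np.cos(a)]])
for y in(.1,0,-.1):print((c+R@[-.05,y]).round(4))
s=observe();print(s['joint_efforts'])
E
```

```text
mat [0.5689 0.0107] [2.5 2.1] 0.217 0.317
tray [0.5246 0.2941] [-0.9 -1.3] 0.13 0.111
board [ 0.5661 -0.3078] [-13.5 -13.1] 0.128 0.107
w1 [0.5143 0.1067] [3.7 1.4] 0.083 0.059
w2 [0.5177 0.0108] [0.  0.9] 0.085 0.06
w3 [ 0.5221 -0.0905] [3.5 2.4] 0.083 0.059
[0.5149 0.1086]
[0.5189 0.0087]
[ 0.523  -0.0912]
[ 4.03714716e-03 -4.49222589e+01 -2.31655848e+01 -1.45823014e-04
  3.59667880e-03 -5.05292746e-06]
```

```bash
python3 -m jog '[[0,0,-0.1726,0,0,0,45],[0,0,-0.1726,0,0,0,45],[0,0,-0.1726,0,0,0,45],[0,0,-0.1726,0,0,0,45],[0,0,-0.1726,0,0,0,45],[0,0,-0.1726,0,0,0,45],[0,0,-0.1726,0,0,0,45]]' 30
python3 -m jog '[[0,0,0,0.0447,0.0359,0.01,45],[0,0,0,0.0447,0.0359,0.01,45],[0,0,0,0.0447,0.0359,0.01,45],[0,0,0,0.0447,0.0359,0.01,45],[0,0,0,0.0447,0.0359,0.01,45],[0,0,0,0.0447,0.0359,0.01,45],[0,0,0,0.0447,0.0359,0.01,45],[0,0,0,0.0447,0.0359,0.01,45],[0,0,0,0.0447,0.0359,0.01,45],[0,0,0,0,0,0,45]]'
python3 -m jog '[[0,0,0,0,0,0,45]]'
python3 -c "
from h import *
d=snap('wrist','w1.png');s=observe();print(s['tool_rot'],s['q'])"
```

```text
time_s: 0.98
position: [0.2156, -0.5058, 0.2309]
tool_rot: [[-0.046, 0.999, -0.0], [0.999, 0.046, 0.001], [0.001, -0.0, -1.0]]
ft_force: [-0.8, -0.8, -1.0]
grip_width: 0.0383
gripper_force: 0.0
time_s: 2.22
position: [0.5231, -0.0879, 0.1402]
tool_rot: [[-0.045, 0.999, -0.002], [0.999, 0.045, 0.001], [0.001, -0.002, -1.0]]
ft_force: [0.2, -0.9, -0.7]
grip_width: 0.0382
gripper_force: 0.0
time_s: 2.35
position: [0.522, -0.0911, 0.1411]
tool_rot: [[-0.041, 0.999, -0.001], [0.999, 0.041, -0.0], [-0.0, -0.001, -1.0]]
ft_force: [-1.3, -0.0, -0.4]
grip_width: 0.0383
gripper_force: 0.0
[[-3.94086972e-02  9.99223122e-01 -3.27129013e-04]
 [ 9.99223170e-01  3.94086611e-02 -1.15940345e-04]
 [-1.02958557e-04 -3.31443947e-04 -9.99999940e-01]] [-2.27717998e+01  2.46742142e+01  8.58230814e+01 -1.42828273e-02
  6.95174159e+01 -2.50253361e+01]
```

View pics/w1.png

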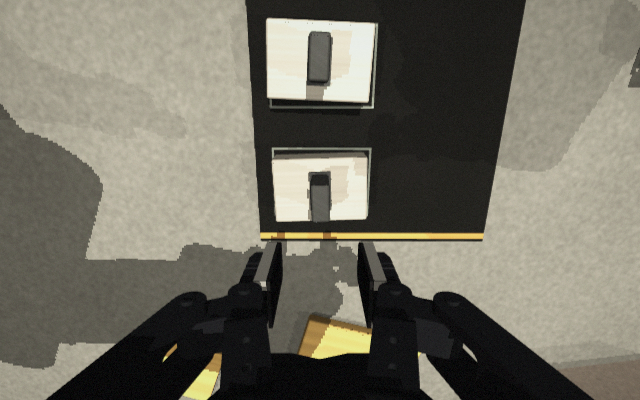

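```bash
python3 -c "
from h import *
f='w1.png'
for uv,z in [((320,173),.065),((320,221),.065),((311,200),.065),((331,200),.065),((319,31),.065),((319,83),.065)]: print(uv,w(f,uv,z).round(4))
print(rect(f,[(366,156),(368,219),(275,222),(272,157)],.031))
print(proj(f,[[.522,-.0911,.065],[.522,-.0911,.031],[.522,-.076,.065],[.522,-.106,.065]]))
"
```

```text
(320, 173) [ 0.5221 -0.0665  0.065 ]
(320, 221) [ 0.5237 -0.104   0.065 ]
(311, 200) [ 0.5163 -0.0874  0.065 ]
(331, 200) [ 0.5311 -0.0868  0.065 ]
(319, 31) [0.5177 0.0255 0.065 ]
(319, 83) [ 0.5189 -0.0054  0.065 ]
(array([ 0.5233, -0.0894]), array([3.7, 4.5]), np.float64(0.079), np.float64(0.057))
[[318.49303576 204.95710367]
 [318.62828442 191.36273596]
 [319.31807097 185.5714216 ]
 [317.71075783 223.33812678]]
```

```bash
python3 -m jog '[[0,0,0,0.001,0.001,0.035,45],[0,0,0,0,0,0.035,45],[0,0,0,0,0,0.025,45],[0,0,0,0,0,0.009,26],[0,0,0,0,0,0,26],[0,0,0,0,0,0,26]]'
for i in 1 2 3 4 5 6; do python3 -m jog '[[0,0,0,0,0,0,26]]' | grep ft_; done
echo drag; for i in 1 2 3 4 5 6 7 8 9 10 11 12 13; do python3 -m jog '[[0,0,0,0,0.005,0,26]]' | grep -E 'ft_|posi'; done; python3 -m jog '[[0,0,0,0,-0.002,0,26]]'
```

```text
time_s: 3.15
position: [0.5237, -0.0905, 0.0384]
tool_rot: [[-0.04, 0.999, 0.002], [0.999, 0.04, -0.001], [-0.001, 0.002, -1.0]]
ft_force: [-0.9, 0.2, 0.3]
grip_width: 0.0219
gripper_force: 0.0
ft_force: [-0.3, 0.2, 0.5]
ft_force: [0.3, 0.1, -0.5]
ft_force: [0.4, -0.7, 0.1]
ft_force: [0.3, -0.3, -0.1]
ft_force: [0.1, -0.0, 0.3]
ft_force: [0.2, 0.4, -0.1]
drag
position: [0.5274, -0.0895, 0.0372]
ft_force: [-10.3, 0.9, 6.6]
position: [0.5316, -0.0891, 0.0372]
ft_force: [-8.6, -0.3, 6.6]
position: [0.5367, -0.089, 0.0372]
ft_force: [-9.4, -0.2, 6.0]
position: [0.5417, -0.0888, 0.0372]
ft_force: [-9.2, -0.9, 5.2]
position: [0.5467, -0.0887, 0.0372]
ft_force: [-9.1, 0.2, 6.0]
position: [0.5517, -0.0884, 0.0372]
ft_force: [-9.2, -0.7, 6.7]
position: [0.5567, -0.0883, 0.0372]
ft_force: [-9.0, -0.6, 5.7]
position: [0.5617, -0.0881, 0.0372]
ft_force: [-9.3, -0.1, 5.3]
position: [0.5667, -0.0879, 0.0372]
ft_force: [-8.5, 0.1, 5.9]
position: [0.5717, -0.0877, 0.0372]
ft_force: [-9.1, -0.2, 5.5]
position: [0.5768, -0.0875, 0.0372]
ft_force: [-8.8, -0.1, 5.9]
position: [0.5817, -0.0873, 0.0372]
ft_force: [-9.3, 0.2, 5.3]
position: [0.5867, -0.0871, 0.0372]
ft_force: [-8.6, -0.5, 5.3]
time_s: 5.65
position: [0.5865, -0.0874, 0.0372]
tool_rot: [[-0.04, 0.999, 0.0], [0.999, 0.04, -0.0], [-0.0, 0.0, -1.0]]
ft_force: [-0.6, -0.4, -0.1]
grip_width: 0.0221
gripper_force: 0.0
```

```bash
python3 -m jog '[[0,0,0,0,0,0,45],[0,0,0,0,0,-0.033,45],[0,0,0,0,0,-0.032,45],[0,0,0,0.0332,-0.0215,0,45],[0,0,0,0.0332,-0.0215,0,45],[0,0,0,0.0332,-0.0216,0,45],[0,0,0,0,0,0,45],[0,0,0,0,0,0.033,45],[0,0,0,0,0,0.032,45],[0,0,0,0,0,0,26]]'
python3 -m jog '[[0,0,0,0,0,0,26],[0,0,0,0,0,0,26]]'
for i in 1 2 3 4; do python3 -m jog '[[0,0,0,0,0,0,26]]' | grep ft_; done
echo drag; for i in 1 2 3 4 5 6 7 8 9 10 11 12 13; do python3 -m jog '[[0,0,0,0,0.005,0,26]]' | grep -E 'ft_'; done; python3 -m jog '[[0,0,0,0,-0.002,0,26]]'
```

```text
time_s: 6.9
position: [0.5173, 0.0091, 0.0359]
tool_rot: [[-0.04, 0.999, -0.003], [0.999, 0.04, 0.001], [0.001, -0.003, -1.0]]
ft_force: [0.5, -0.3, 0.7]
grip_width: 0.0228
gripper_force: 0.0
time_s: 7.15
position: [0.5184, 0.0092, 0.0385]
tool_rot: [[-0.04, 0.999, 0.002], [0.999, 0.04, -0.001], [-0.001, 0.002, -1.0]]
ft_force: [0.8, 0.1, -0.7]
grip_width: 0.0222
gripper_force: 0.0
ft_force: [-0.2, -0.2, -0.3]
ft_force: [-0.3, -0.0, -0.2]
ft_force: [-0.4, -0.1, -0.1]
ft_force: [-0.2, 1.0, 0.2]
drag
ft_force: [-1.8, -0.5, 1.6]
ft_force: [-2.4, -0.2, 2.0]
ft_force: [-3.0, -0.1, 1.5]
ft_force: [-3.3, 0.3, 2.1]
ft_force: [-2.7, -0.4, 2.6]
ft_force: [-2.7, -0.1, 1.7]
ft_force: [-3.5, -1.1, 1.9]
ft_force: [-2.9, -0.4, 1.9]
ft_force: [-2.9, 0.5, 2.0]
ft_force: [-2.8, 0.6, 1.5]
ft_force: [-2.1, 0.6, 1.3]
ft_force: [-2.7, -0.3, 1.0]
ft_force: [-3.5, -0.5, 1.0]
time_s: 9.4
position: [0.5814, 0.0119, 0.0374]
tool_rot: [[-0.04, 0.999, 0.002], [0.999, 0.04, -0.0], [-0.0, 0.002, -1.0]]
ft_force: [0.3, 0.0, -0.6]
grip_width: 0.0225
gripper_force: 0.0
```

```bash
python3 -m jog '[[0,0,0,0,0,0,45],[0,0,0,0,0,-0.033,45],[0,0,0,0,0,-0.032,45],[0,0,0,0.0328,-0.0209,0,45],[0,0,0,0.0328,-0.0209,0,45],[0,0,0,0.0328,-0.0209,0,45],[0,0,0,0,0,0,45],[0,0,0,0,0,0.033,45],[0,0,0,0,0,0.032,45],[0,0,0,0,0,0,26]]'
python3 -m jog '[[0,0,0,0,0,0,26],[0,0,0,0,0,0,26]]'
for i in 1 2 3 4; do python3 -m jog '[[0,0,0,0,0,0,26]]' | grep ft_; done
echo drag; for i in 1 2 3 4 5 6 7 8 9 10 11 12 13; do python3 -m jog '[[0,0,0,0,0.005,0,26]]' | grep -E 'ft_'; done; python3 -m jog '[[0,0,0,0,-0.002,0,26]]'
```

```text
time_s: 10.65
position: [0.5134, 0.1072, 0.0359]
tool_rot: [[-0.039, 0.999, -0.004], [0.999, 0.039, 0.0], [0.0, -0.004, -1.0]]
ft_force: [-0.2, 0.0, 0.4]
grip_width: 0.0229
gripper_force: 0.0
time_s: 10.9
position: [0.5148, 0.1076, 0.0386]
tool_rot: [[-0.04, 0.999, 0.002], [0.999, 0.04, -0.0], [-0.0, 0.002, -1.0]]
ft_force: [-0.3, -0.3, -0.3]
grip_width: 0.0221
gripper_force: 0.0
ft_force: [-0.6, 0.9, -0.0]
ft_force: [0.5, -0.5, 0.1]
ft_force: [0.2, -0.1, 0.5]
ft_force: [0.6, 0.2, -0.4]
drag
ft_force: [0.4, 1.0, -0.3]
ft_force: [-6.2, 0.6, 5.6]
ft_force: [-6.4, -1.1, 5.6]
ft_force: [-6.5, -0.6, 4.9]
ft_force: [-5.8, -0.4, 4.4]
ft_force: [-6.8, -0.5, 5.5]
ft_force: [-6.0, -1.3, 4.6]
ft_force: [-6.5, -0.3, 5.0]
ft_force: [-6.3, 0.0, 5.0]
ft_force: [-7.0, -0.7, 5.4]
ft_force: [-6.5, -0.6, 5.9]
ft_force: [-6.4, -0.2, 4.9]
ft_force: [-7.1, -0.1, 4.7]
time_s: 13.15
position: [0.5774, 0.1103, 0.0372]
tool_rot: [[-0.04, 0.999, 0.001], [0.999, 0.04, -0.0], [-0.0, 0.001, -1.0]]
ft_force: [0.7, 0.5, -0.2]
grip_width: 0.022
gripper_force: 0.0
```

Pushing at fin height pressed and tipped the weights (Fz of 5–6 N), so the readings aren't clean. I'll repeat the drags with the fin held upright in the grip and the vertical load trimmed.

```bash
python3 -m jog '[[0,0,0,0,0,0,20],[0,0,0,0,0,0,10],[0,0,0,0,0,0,10],[0,0,0,0,0,0,10],[0,0,0,0,0,0,10]]' 20
for i in 1 2 3 4; do python3 -m jog '[[0,0,0,0,0,0,10]]' | grep ft_; done
echo drag; for i in 1 2 3 4 5 6; do python3 -m jog '[[0,0,0,0,-0.005,0,10]]' | grep -E 'ft_'; done
```

```text
time_s: 13.78
position: [0.5764, 0.1104, 0.0373]
tool_rot: [[-0.04, 0.999, -0.001], [0.999, 0.04, -0.0], [0.0, -0.001, -1.0]]
ft_force: [-5.4, -0.9, 4.1]
grip_width: 0.014
gripper_force: 21.3
ft_force: [-5.3, -0.9, 2.9]
ft_force: [-4.8, -0.9, 3.0]
ft_force: [-5.3, -0.6, 2.7]
ft_force: [-5.3, -0.6, 2.7]
drag
ft_force: [3.5, 0.2, -2.3]
ft_force: [2.7, -0.0, -2.3]
ft_force: [3.4, -0.1, -2.1]
ft_force: [2.1, 0.1, -3.1]
ft_force: [2.8, 0.0, -2.3]
ft_force: [2.6, -0.4, -3.7]
```

```bash
python3 -m jog '[[0,0,0,0,-0.004,0.0005,10]]' | grep ft_
for i in 1 2 3 4; do python3 -m jog '[[0,0,0,0,-0.004,0,10]]' | grep ft_; done; python3 -m jog '[[0,0,0,0,-0.004,0.0005,10]]' | grep ft_
for i in 1 2 3 4; do python3 -m jog '[[0,0,0,0,-0.004,0,10]]' | grep -E 'ft_|pos'; done
python3 -c "
from h import *
d=snap('top','top2.png');im=d['pixels'][140:300,170:470,::-1]
cv2.imwrite('pics/c2.png',cv2.resize(im,(0,0),fx=2.65,fy=2.65,interpolation=cv2.INTER_CUBIC))
d=snap('scene','s2.png');im=d['pixels'][140:260,240:420,::-1]
cv2.imwrite('pics/c3.png',cv2.resize(im,(0,0),fx=4,fy=4,interpolation=cv2.INTER_CUBIC))"
```

```text
ft_force: [5.5, 0.8, 2.8]
ft_force: [5.1, 0.1, 0.8]
ft_force: [4.5, -0.2, 2.7]
ft_force: [4.4, 1.1, 1.7]
ft_force: [4.5, 0.3, 2.3]
ft_force: [7.4, -0.2, 8.3]
position: [0.5202, 0.108, 0.0373]
ft_force: [6.1, -0.2, 6.1]
position: [0.5162, 0.1078, 0.0373]
ft_force: [7.2, 0.5, 6.5]
position: [0.5122, 0.1076, 0.0373]
ft_force: [6.9, 0.7, 6.0]
position: [0.5082, 0.1075, 0.0373]
ft_force: [7.3, 0.6, 5.9]
```

View pics/c3.png

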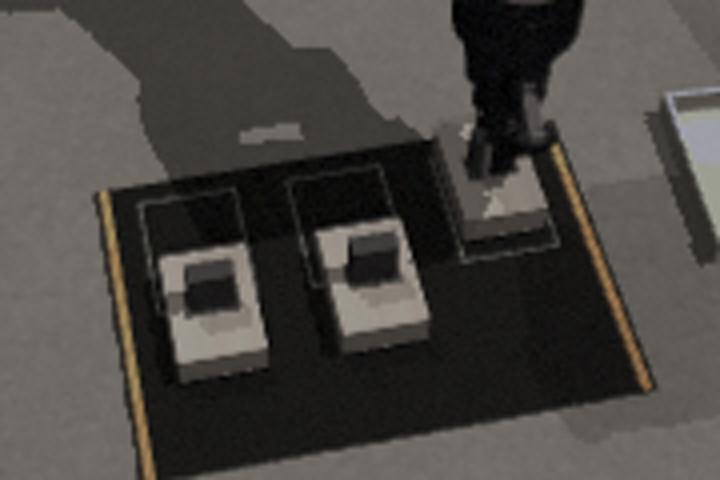

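```bash
python3 -m jog '[[0,0,0,0,0,0,45],[0,0,0,0,0,0,45],[0,0,0,0,0,-0.033,45],[0,0,0,0,0,-0.032,45],[0,0,0,-0.0332,0.022,0,45],[0,0,0,-0.0332,0.022,0,45],[0,0,0,-0.0333,0.022,0,45],[0,0,0,0,0,0,45],[0,0,0,0,0,0.033,45],[0,0,0,0,0,0.0305,45]]'
python3 -m jog '[[0,0,0,0,0,0,30],[0,0,0,0,0,0,10],[0,0,0,0,0,0,10],[0,0,0,0,0,0,10],[0,0,0,0,0,0,10],[0,0,0,0,0,0,10]]' 20
for i in 1 2 3 4 5 6 ; do python3 -m jog '[[0,0,0,0,-0.004,0,10]]' | grep ft_; done; python3 -m jog '[[0,0,0,0,-0.004,0.0003,10]]' | grep ft_
for i in 1 2 3 4 5 6; do python3 -m jog '[[0,0,0,0,-0.004,0,10]]' | grep -E 'ft_|pos'; done
```

```text
time_s: 17.62
position: [0.5758, 0.0114, 0.0368]
tool_rot: [[-0.041, 0.999, -0.001], [0.999, 0.041, 0.0], [0.0, -0.001, -1.0]]
ft_force: [0.7, 0.8, -0.4]
grip_width: 0.0387
gripper_force: 0.0
time_s: 18.38
position: [0.577, 0.0107, 0.0384]
tool_rot: [[-0.04, 0.999, 0.001], [0.999, 0.04, 0.0], [0.0, 0.001, -1.0]]
ft_force: [-2.4, 2.7, 3.6]
grip_width: 0.0139
gripper_force: 24.2
ft_force: [2.5, 0.2, 2.3]
ft_force: [3.6, 0.8, 4.6]
ft_force: [3.1, -0.2, 6.1]
ft_force: [2.9, -0.7, 6.0]
ft_force: [4.2, 0.5, 5.4]
ft_force: [3.8, -0.5, 5.3]
ft_force: [4.6, 0.5, 8.7]
position: [0.5459, 0.009, 0.0385]
ft_force: [3.5, -0.2, 8.1]
position: [0.5418, 0.0088, 0.0384]
ft_force: [4.5, -0.3, 7.9]
position: [0.5379, 0.0086, 0.0384]
ft_force: [4.3, 0.6, 7.1]
position: [0.5339, 0.0085, 0.0384]
ft_force: [4.8, 0.9, 7.1]
position: [0.5299, 0.0083, 0.0385]
ft_force: [3.7, 0.4, 8.0]
position: [0.5259, 0.0081, 0.0384]
ft_force: [4.4, 1.1, 7.4]
```

```bash
python3 -m jog '[[0,0,0,0,0,0,45],[0,0,0,0,0,0,45],[0,0,0,0,0,-0.033,45],[0,0,0,0,0,-0.032,45],[0,0,0,-0.0326,0.0192,0,45],[0,0,0,-0.0326,0.0192,0,45],[0,0,0,-0.0327,0.0193,0,45],[0,0,0,0,0,0,45],[0,0,0,0,0,0.033,45],[0,0,0,0,0,0.0315,45]]'
python3 -m jog '[[0,0,0,0,0,0,30],[0,0,0,0,0,0,10],[0,0,0,0,0,0,10],[0,0,0,0,0,0,10],[0,0,0,0,0,0,10],[0,0,0,0,0,0,10]]' 20
for i in 1 2 3 4 5 6 ; do python3 -m jog '[[0,0,0,0,-0.004,0,10]]' | grep ft_; done; python3 -m jog '[[0,0,0,0,-0.004,-0.0003,10]]' | grep ft_
for i in 1 2 3 4 5 6; do python3 -m jog '[[0,0,0,0,-0.004,0,10]]' | grep -E 'ft_|pos'; done
```

```text
time_s: 21.25
position: [0.5858, -0.0862, 0.037]
tool_rot: [[-0.041, 0.999, -0.001], [0.999, 0.041, 0.0], [0.0, -0.001, -1.0]]
ft_force: [-0.3, -0.6, 0.1]
grip_width: 0.0384
gripper_force: 0.0
time_s: 22.0
position: [0.5864, -0.0867, 0.0385]
tool_rot: [[-0.04, 0.999, -0.0], [0.999, 0.04, 0.0], [0.0, -0.0, -1.0]]
ft_force: [-4.8, 4.5, 1.7]
grip_width: 0.0139
gripper_force: 23.4
ft_force: [4.6, 0.3, -1.2]
ft_force: [4.6, -0.4, -1.4]
ft_force: [5.2, 0.3, -0.3]
ft_force: [5.7, -0.5, 0.1]
ft_force: [5.1, 0.2, 0.9]
ft_force: [5.5, 0.2, 1.1]
ft_force: [4.5, 1.3, -2.2]
position: [0.5547, -0.0885, 0.0385]
ft_force: [4.7, 0.1, -0.2]
position: [0.5506, -0.0886, 0.0385]
ft_force: [5.0, 0.8, -1.3]
position: [0.5467, -0.0888, 0.0385]
ft_force: [6.6, 0.7, -0.6]
position: [0.5427, -0.0889, 0.0385]
ft_force: [4.9, -0.9, -0.2]
position: [0.5387, -0.0891, 0.0385]
ft_force: [5.3, 0.6, 0.4]
position: [0.5347, -0.0892, 0.0385]
ft_force: [4.9, -0.1, 0.5]
```

```bash
for i in 1 2 3 4 5 6 7 8; do python3 -m jog '[[0,0,0,0,-0.001,0,10]]' | grep -E 'ft_'; done
echo w2;  python3 -m jog '[[0,0,0,0,0,0,45],[0,0,0,0,0,0,45],[0,0,0,0,0,-0.033,45],[0,0,0,0,0,-0.032,45],[0,0,0,0.0485,0,0,45],[0,0,0,0.0485,-0.004,0,45],[0,0,0,0,0,0,45],[0,0,0,0,0,0.033,45],[0,0,0,0,0,0.032,45],[0,0,0,0,0,0,30]]'
python3 -m jog '[[0,0,0,0,0,0,20],[0,0,0,0,0,0,10],[0,0,0,0,0,0,10],[0,0,0,0,0,0,10],[0,0,0,0,0,0,10]]' 20
for i in 1 2 3 4 5 6 7 8 9 10; do python3 -m jog '[[0,0,0,0,0.001,0,10]]' | grep -E 'ft_'; done
```

```text
ft_force: [4.4, 0.5, -0.8]
ft_force: [5.2, 0.5, 0.3]
ft_force: [4.9, 0.1, -0.3]
ft_force: [4.8, 0.9, 0.6]
ft_force: [5.7, 0.6, 0.6]
ft_force: [5.8, -0.4, 0.9]
ft_force: [5.1, 0.2, -0.9]
ft_force: [6.6, -0.2, -1.3]
w2
time_s: 25.88
position: [0.5177, 0.0068, 0.0367]
tool_rot: [[-0.039, 0.999, -0.004], [0.999, 0.039, 0.001], [0.001, -0.004, -1.0]]
ft_force: [0.7, -0.2, 0.2]
grip_width: 0.0258
gripper_force: 0.0
time_s: 26.5
position: [0.5194, 0.0068, 0.0395]
tool_rot: [[-0.04, 0.999, 0.002], [0.999, 0.04, -0.001], [-0.001, 0.002, -1.0]]
ft_force: [0.0, -3.9, 7.0]
grip_width: 0.0137
gripper_force: 22.4
ft_force: [-4.7, -2.0, 10.4]
ft_force: [-5.1, -0.2, 9.6]
ft_force: [-5.2, -0.8, 10.8]
ft_force: [-4.0, -0.9, 10.9]
ft_force: [-5.2, -0.3, 10.9]
ft_force: [-5.2, 0.4, 11.2]
ft_force: [-5.9, -0.8, 10.4]
ft_force: [-5.1, 0.8, 11.1]
ft_force: [-4.5, 0.1, 11.0]
ft_force: [-5.3, 0.1, 10.7]
```

```bash
python3 -m jog '[[0,0,0,0,0.002,-0.0013,10],[0,0,0,0,0.002,0,10]]' |grep ft_; for i in 1 2 3 4 5 6 7; do python3 -m jog '[[0,0,0,0,0.002,0,10]]' | grep -E 'ft_'; done
echo; python3 -m jog '[[0,0,0,0,0.002,-0.0006,10],[0,0,0,0,0.002,0,10]]' |grep ft_; for i in 1 2 3 4 5 6 7; do python3 -m jog '[[0,0,0,0,0.002,0,10]]' | grep -E 'ft_'; done; python3 -m jog '[[0,0,0,0,0,0,10]]'
```

```text
ft_force: [-2.9, -0.8, -1.0]
ft_force: [-3.3, -0.4, -1.2]
ft_force: [-1.4, -0.4, -1.4]
ft_force: [-2.2, -0.5, -1.9]
ft_force: [-0.9, 0.1, -1.8]
ft_force: [-1.7, 1.1, -2.7]
ft_force: [-1.6, -1.0, -3.1]
ft_force: [-1.5, -0.5, -3.1]

ft_force: [0.2, 0.4, -8.6]
ft_force: [1.0, -0.4, -8.9]
ft_force: [-0.6, 0.2, -8.7]
ft_force: [0.1, -0.3, -8.7]
ft_force: [0.4, -0.3, -8.6]
ft_force: [0.7, -0.0, -8.6]
ft_force: [0.3, -0.4, -7.2]
ft_force: [-0.5, -0.3, -10.0]
time_s: 30.12
position: [0.5648, 0.0092, 0.0402]
tool_rot: [[-0.04, 0.999, 0.0], [0.999, 0.04, -0.0], [-0.0, 0.0, -1.0]]
ft_force: [-1.9, 0.6, -8.3]
grip_width: 0.0133
gripper_force: 20.2
```

```bash
python3 -m jog '[[0,0,0,0,0,0.0012,10],[0,0,0,0,0,0,45],[0,0,0,0,0,0,45],[0,0,0,0,0,-0.033,45],[0,0,0,0,0,-0.032,45],[0,0,0,0.0502,-0.0263,0,45],[0,0,0,0.0503,-0.0263,0,45],[0,0,0,0,0,0,45],[0,0,0,0,0,0.033,45],[0,0,0,0,0,0.031,45]]' | grep -E 'pos|time'
python3 -m jog '[[0,0,0,0,0,0,20],[0,0,0,0,0,0,10],[0,0,0,0,0,0,10],[0,0,0,0,0,0,10],[0,0,0,0,0,0,10]]' 20 
for i in 1 2 3 4 5 6 7 8; do python3 -m jog '[[0,0,0,0,0.003,0,10]]' | grep -E 'ft_'; done
```

```text
time_s: 31.38
position: [0.5091, 0.1069, 0.0398]
time_s: 32.0
position: [0.508, 0.1075, 0.0401]
tool_rot: [[-0.04, 0.999, 0.0], [0.999, 0.04, -0.0], [-0.0, 0.0, -1.0]]
ft_force: [-0.2, 0.1, -9.7]
grip_width: 0.0136
gripper_force: 27.8
ft_force: [-0.5, 1.3, -8.8]
ft_force: [-0.7, -1.0, -6.6]
ft_force: [-0.7, 0.4, -7.2]
ft_force: [-1.6, -0.9, -5.1]
ft_force: [-2.2, -0.0, -5.4]
ft_force: [-2.1, 0.0, -3.7]
ft_force: [-2.4, 0.3, -4.4]
ft_force: [-2.0, -0.3, -3.3]
```

```bash
python3 -m jog '[[0,0,0,0,0,0,45],[0,0,0,0,0,0,45],[0,0,0,0,0,-0.033,45],[0,0,0,0,0,-0.032,45],[0,0,0,-0.0502,0.0144,0,45],[0,0,0,-0.0503,0.0144,0,45],[0,0,0,0,0,0,45],[0,0,0,0,0,0.033,45],[0,0,0,0,0,0.0325,45],[0,0,0,0,0,0,20]]' | grep -E 'pos|time'
python3 -m jog '[[0,0,0,0,0,0,5],[0,0,0,0,0,0,5],[0,0,0,0,0,0,5],[0,0,0,0,0,0,5],[0,0,0,0,0,-0.02,5],[0,0,0,0,0,-0.03,5],[0,0,0,0,0,-0.035,5],[0,0,0,0,0,0,5]]' 60
python3 -m jog '[[0,0,0,0.0477,-0.0048,0,5],[0,0,0,0.0477,-0.0048,0,5],[0,0,0,0.0477,-0.0048,0,5],[0,0,0,0.0477,-0.0048,0,5],[0,0,0,0.0477,-0.0048,0,5],[0,0,0,0.0477,-0.0048,0,5],[0,0,0,0,0,0,5],[0,0,0,0,0,0,5]]'
```

```text
time_s: 34.25
position: [0.5637, 0.01, 0.0381]
time_s: 35.25
position: [0.566, 0.009, 0.1265]
tool_rot: [[-0.04, 0.999, 0.005], [0.999, 0.04, -0.001], [-0.001, 0.005, -1.0]]
ft_force: [0.6, 0.1, -10.2]
grip_width: 0.013
gripper_force: 60.5
time_s: 36.25
position: [0.5239, 0.2937, 0.1227]
tool_rot: [[-0.041, 0.999, -0.003], [0.999, 0.041, -0.001], [-0.001, -0.003, -1.0]]
ft_force: [-0.5, 0.3, -8.9]
grip_width: 0.0127
gripper_force: 60.1
```

```bash
python3 -m jog '[[0,0,0,0,0,0.03,5],[0,0,0,0,0,0.03,5],[0,0,0,0,0,0.015,5],[0,0,0,0,0,0,5],[0,0,0,0,0,0,5]]' | grep -E 'pos|ft_'
for i in 1 2 3 4 5 6 7 8; do python3 -m jog '[[0,0,0,0,0,0.001,5]]' | grep -E 'pos|ft_'; done
```

```text
position: [0.5254, 0.294, 0.0506]
ft_force: [0.0, 0.0, -7.5]
position: [0.5252, 0.2941, 0.0497]
ft_force: [0.3, -0.4, -8.4]
position: [0.5248, 0.2941, 0.0481]
ft_force: [-0.2, -0.3, -8.8]
position: [0.5246, 0.294, 0.0467]
ft_force: [-0.2, 0.2, -9.1]
position: [0.5246, 0.294, 0.0455]
ft_force: [0.2, 0.0, -8.6]
position: [0.5246, 0.294, 0.0444]
ft_force: [0.5, 0.6, -8.4]
position: [0.5246, 0.294, 0.0434]
ft_force: [-0.4, -0.2, -8.9]
position: [0.5246, 0.294, 0.0424]
ft_force: [0.4, -0.2, -9.2]
position: [0.5246, 0.294, 0.0414]
ft_force: [-0.5, -0.3, -8.9]
```

```bash
for i in 1 2 3 4; do python3 -m jog '[[0,0,0,0,0,0.0007,5]]' | grep -E 'time|pos|ft_'; done
```

```text
time_s: 38.0
position: [0.5247, 0.294, 0.041]
ft_force: [-0.7, -0.4, -4.2]
time_s: 38.12
position: [0.5248, 0.2941, 0.041]
ft_force: [-2.4, -0.2, 3.8]
time_s: 38.25
position: [0.525, 0.2942, 0.0409]
ft_force: [-4.1, -1.4, 11.2]
time_s: 38.38
position: [0.5251, 0.2942, 0.0409]
ft_force: [-5.9, -2.4, 15.8]
```

```bash
python3 -m jog '[[0,0,0,0,0,-0.0015,5],[0,0,0,0,0,0,30],[0,0,0,0,0,0,45],[0,0,0,0,0,-0.04,45],[0,0,0,0,0,-0.04,45]]' 40| grep -E 'pos|ft'
python3 -m jog '[[0,0,0,-0.0548,-0.0026,0,45],[0,0,0,-0.0548,-0.0026,0,45],[0,0,0,-0.0548,-0.0026,0,45],[0,0,0,-0.0548,-0.0026,0,45],[0,0,0,-0.0548,-0.0026,0,45],[0,0,0,-0.0548,-0.0026,0,45],[0,0,0,-0.0548,-0.0026,0,45],[0,0,0,0,0,0,45],[0,0,0,0,0,0,45]]'
python3 -c "
from h import *
snap('wrist','w2.png')
d=snap('scene','s3.png');im=d['pixels'][100:300,160:480,::-1]
cv2.imwrite('pics/c4.png',cv2.resize(im,(0,0),fx=2.5,fy=2.5,interpolation=cv2.INTER_CUBIC))"
```

```text
position: [0.5247, 0.294, 0.1211]
ft_force: [0.8, 0.2, 0.2]
time_s: 40.12
position: [0.5218, -0.0898, 0.1202]
tool_rot: [[-0.04, 0.999, 0.0], [0.999, 0.04, 0.0], [0.0, 0.0, -1.0]]
ft_force: [-0.3, -0.2, -0.2]
grip_width: 0.0382
gripper_force: 0.0
```

View pics/c4.png

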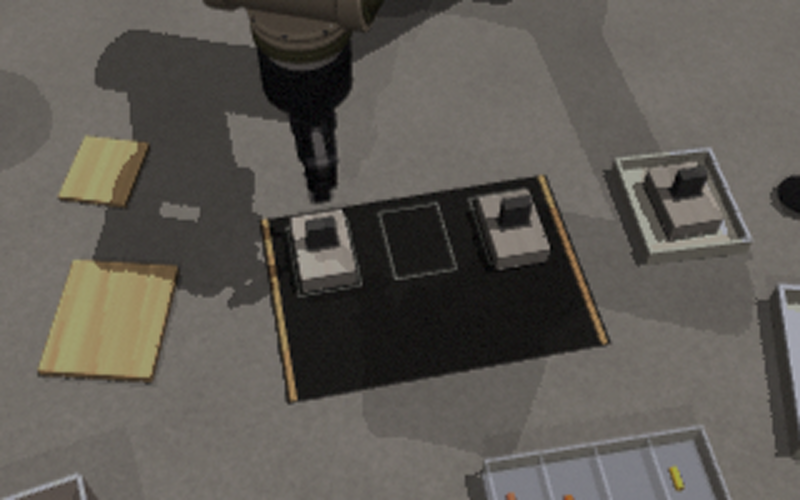

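View pics/w2.png

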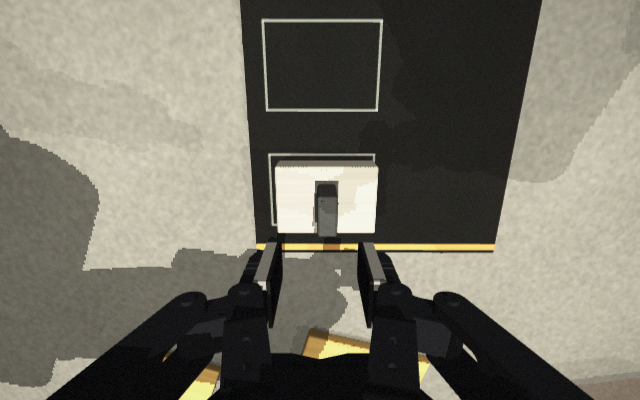

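The weight is centred in the tray, weight 1 is on the mat, and fin 3 sits between the fingers at (326,205). Next it goes to the board.

```bash
python3 -m jog '[[0,0,0,0,0.003,0.03,45],[0,0,0,0,0,0.03,45],[0,0,0,0,0,0.0215,45],[0,0,0,0,0,0,25],[0,0,0,0,0,0,5],[0,0,0,0,0,0,5],[0,0,0,0,0,0,5],[0,0,0,0,0,0,5],[0,0,0,0,0,0,5]]' 60
python3 -m jog '[[0,0,0,0,0,-0.02,5],[0,0,0,0,0,-0.03,5],[0,0,0,0,0,-0.01,5],[0,0,0,-0.0439,0.0063,0,5],[0,0,0,-0.0439,0.0063,0,5],[0,0,0,-0.0439,0.0063,0,5],[0,0,0,-0.0439,0.0063,0,5],[0,0,0,-0.0439,0.0063,0,5],[0,0,0,0,0,0,5],[0,0,0,0,0,0,5]]'
python3 -m jog '[[0,0,0,0,0,0.02,5],[0,0,0,0,0,0.02,5],[0,0,0,0,0,0,5],[0,0,0,0,0,0,5],[0,0,0,0,0,0,5]]'
```

```text
time_s: 41.35
position: [0.525, -0.0896, 0.0392]
tool_rot: [[-0.04, 0.999, 0.001], [0.999, 0.04, 0.0], [0.0, 0.001, -1.0]]
ft_force: [1.7, 4.8, 1.0]
grip_width: 0.0131
gripper_force: 60.8
time_s: 42.6
position: [0.5643, -0.3073, 0.0972]
tool_rot: [[-0.04, 0.999, -0.003], [0.999, 0.04, 0.002], [0.002, -0.002, -1.0]]
ft_force: [0.2, 0.0, -9.4]
grip_width: 0.0129
gripper_force: 59.7
time_s: 43.22
position: [0.5655, -0.308, 0.0597]
tool_rot: [[-0.04, 0.999, 0.001], [0.999, 0.04, -0.001], [-0.001, 0.001, -1.0]]
ft_force: [0.2, -0.1, -9.1]
grip_width: 0.0129
gripper_force: 59.6
```

Expected contact is at about z = 0.048.

```bash
python3 -m jog '[[0,0,0,0,0,0.004,5],[0,0,0,0,0,0.004,5],[0,0,0,0,0,0,5],[0,0,0,0,0,0,5]]'|grep -E 'pos|ft_'
for i in 1 2 3 4 5 6; do python3 -m jog '[[0,0,0,0,0,0.0008,5]]' | grep -E 'pos|ft_'; done
```

```text
position: [0.5652, -0.308, 0.0507]
ft_force: [-0.3, -0.6, -8.6]
position: [0.5652, -0.3081, 0.0501]
ft_force: [0.1, 0.3, -8.4]
position: [0.5651, -0.308, 0.0491]
ft_force: [0.5, 0.6, -8.7]
position: [0.5652, -0.308, 0.0483]
ft_force: [1.1, 0.7, -4.4]
position: [0.5652, -0.3079, 0.0482]
ft_force: [-2.4, 2.7, 1.6]
position: [0.5652, -0.308, 0.0483]
ft_force: [-5.1, 5.1, 9.4]
position: [0.5653, -0.308, 0.0482]
ft_force: [-6.4, 5.9, 15.1]
```

```bash
python3 -m jog '[[0,0,0,0,0,-0.0012,5],[0,0,0,0,0,0,30],[0,0,0,0,0,0,45],[0,0,0,0,0,-0.04,45],[0,0,0,0,0,-0.04,45],[0,0,0,0,0,-0.03,45],[0,0,0,0,0,0,45],[0,0,0,0,0,0,45]]'
python3 -c "
from h import *
d=snap('scene','s4.png');im=d['pixels'][100:300,120:500,::-1]
cv2.imwrite('pics/c5.png',cv2.resize(im,(0,0),fx=2.1,fy=2.1,interpolation=cv2.INTER_CUBIC))"
```

```text
time_s: 45.48
position: [0.5649, -0.3078, 0.1561]
tool_rot: [[-0.04, 0.999, -0.001], [0.999, 0.04, 0.001], [0.001, -0.001, -1.0]]
ft_force: [0.2, 0.2, -0.2]
grip_width: 0.0383
gripper_force: 0.0
```

View pics/c5.png

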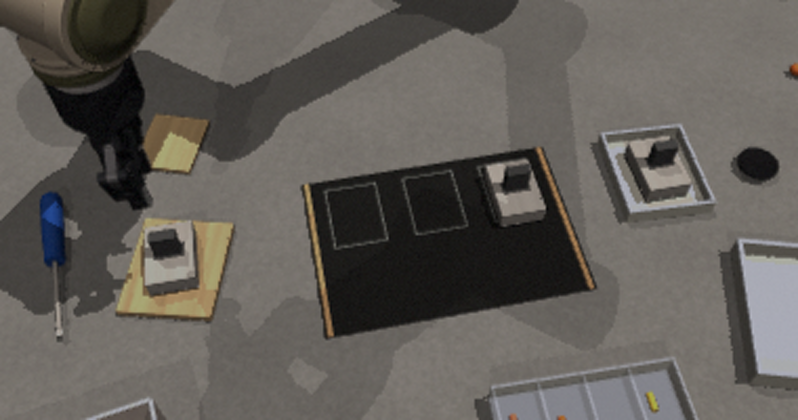

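The weights stand on the board at (170,258), on the mat at (515,190) and in the tray at (658,168). The screwdriver and speaker haven't moved, and the gripper is clear.

```bash
python3 -c "
from rig import job
print(job.close_job())"
```

```text
the job is handed in; nothing more can be done
None
```

I handed the job in at about 45 s without learning the verdict: the mark-3 weight (about 5.3 N) is on the board, the mark-2 weight (about 2.3 N) in the tray and the mark-1 weight (about 4 N) on the mat; the order held in every drag, but the forces don't fit your three ranges (4 N falls between two, none near 1 N), so the ranking rests on that order alone.

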